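Turn a sanding paddle round in its slotted rack

TASK

One of the two sanding paddles has been put into the slotted rack the wrong way round, with its sandpaper sticking out. Draw it out and slide it back flat into the same slot with the sandpaper end first, fully home, so that its bare wooden handle sticks out like its neighbour's. Leave the other paddle in its slot and the rest of the bench as it is.

Things in the scene. Friction and masses are not known exactly. Their poses are not given: they have to be found in the camera images.
- paddle: Wrong-way sanding paddle: flat stick 180 x 40 x 10 mm, 90 g; brown-red sandpaper on one half, bare light wood with a red round end on the other, steel band between. Origin: its middle, on the underside. +x runs along it to the sandpaper end (+90 mm; last 8 mm a nose 36 x 7 mm), handle end at -90 mm (20 mm radius), z normal to its faces, up at the start. Starts fully home, handle end in, 90 mm out.
- paddle_tip (a point): Middle of the sandpaper end of that paddle, on its underside (x = +90 mm in its frame).
- other_paddle: The neighbouring paddle, same size, shape and frame, with a blue handle end and dark grey sandpaper; rightly stored: sandpaper end fully home in the other slot, 90 mm of handle sticking out. To be left there.
- rack: Plywood rack screwed to the bench: base board 150 x 236 x 12 mm (x = -23 to +127 mm), two wedge cheeks 208 mm apart over their outsides, at most 93 mm high, and between them the slotted block. Origin: on the bench under the slot mouths, middle of the width; +x to the back of the rack (the way a paddle goes in, seen from above), y to its left.
- block: Slotted block of the rack, tilted 20 deg: +x is the way a paddle slides in (20 deg downward), z normal to the slot floor, y left. Origin: slot floor at the mouths, midway between the slots, 75 mm above the bench. Slots centred at y = +52 and -52 mm: 45 x 14 (z 0 to 14), 90 mm deep, mouths rounded 5 mm. Roof 10 mm thick, from x = 0 (top z = 24); floor is a rounded lip 12 mm out in front.
- slot_left_mouth (a point): Left slot (y = +52 mm in the block's frame): middle of its floor at the mouth.
- slot_left_end (a point): Left slot: middle of its floor at the end stop, 90 mm in.
- slot_right_mouth (a point): Right slot (y = -52 mm in the block's frame): middle of its floor at the mouth.
- slot_right_end (a point): Right slot: middle of its floor at the end stop, 90 mm in.
- sanding_block: Bystander: brown cork block wrapped in sandpaper, 60 x 100 x 28 mm, origin under its centre.
- masking_tape: Bystander: roll of cream masking tape lying flat, 105 mm across, 24 mm high, origin under its centre.
- try_square: Bystander: try square with wooden stock and steel blade, 196 x 105 x 17 mm, origin under its centre.

How it is judged:
By the outcome, as a careful person would: the job done as asked, in the order asked, and still so for the second after the job is handed in, with the robot touching nothing.
It also fails if it takes over 72 s, if anything falls off the work surface, if the arm or the gripper's body presses on something with over 40 N, if the wrist force passes 120 N, or if a joint passes its speed limit or range.

ROBOT

A 6-joint arm with a two-finger parallel gripper is mounted at the origin on a cart in front of the work surface, level with it; the furniture and walls round the work are solid. World frame = base frame: x ahead of the robot, y to its left, z up, the work surface at z = 0. Lengths are in m, angles in rad, forces in N, time in s.
With the tool pointing down it reaches from about 0.25 to 0.725 m from the base axis. Payload 4 kg.
Tool frame: the origin (TCP) lies on the centre line of the jaws, within the pads' length; the fingertips stand 14 mm ahead of it and the grasp point (between the pads) lies 5 mm behind it; z points along the fingers, x is the direction in which the jaws open and shut, and the axes are right-handed (so a half turn about z gives the same grasp; the last joint's range is limited). The gripper opens to 85 mm and grips with 20 to 120 N. Pads are 22 mm wide; open, the fingers measure 114 mm over their backs; the gripper's body (76 mm by 85 mm) begins 54 mm behind the grasp point. The pads swing forward as they close: fully open they stand 13 mm farther back than shut.
Start: joints at [-1.219, 0.241, 0.005, 1.335, 0, 1.571], TCP at [0.172, -0.469, 0.245] pointing down, gripper open.
Joint ranges: [-2.72, 2.72], [-1.05, 1.87], [-1.09, 1.28], [-1.99, 2.15], [-1.42, 1.44], [-3.14, 3.14]. Speed limits (rad/s): [2.79, 2.79, 3.14, 3.14, 3.14, 3.14].

INTERFACE

Orientations are given as a unit quaternion [x, y, z, w].
In Python, from workcell import bot gives the robot as it stands.
- The arm moves only by the tool play_rows, never from a script. Its argument "motion" is a list of rows, each an object with "fingers": the closure, from -1 (fully open) to 1 (shut), so that 0 is half open; "translation": the shift along the tool's x, y, z in cm, a list of three; "roll": the turn about the tool's z in degrees. A call has 1 to 20 rows; each row is the pose to reach, as a shift and turn from the pose commanded when the call began, along the tool's axes at that moment; what a row does not reach only later rows make up. A row lasts 1/12 s, in which the tool goes at most 41.7 mm and 7.16 degrees, less where a joint would pass 70% of its speed; a pose out of reach is approached as far as the arm can. A call with a gripper value outside its range is refused whole. The fingers move at their own pace and stop on an object; the grip force is fixed at half the most. Time passes only in rows, so rows that repeat a pose let the fingers close. It gives the time, the measured TCP pose, the force and the opening at its end, in the units of the state.
- bot.get_obs(): the state, without advancing time (a new reading comes with each control period).
- bot.camera(name): name is "side" or "top"; returns a dict with "pixels" (384x512x3 uint8, red, green, blue), "intrinsics" (3x3 intrinsics, pixels), "k1" (the pictures are not rectified: a ray, as slopes to the right and down, at radius r is drawn at 1 + k1 r^2 times it, then the intrinsics apply), "world_to_cam" (4x4, takes a point from world to camera coordinates). Camera axes: x right, y down, z forward; pixel columns grow to the right and rows downward; lengths in m; the calibration is good to about 2 mm. A picture is of the moment at which its call begins. There is no depth.
- bot.job_done(): hands the job in, once; it reports no verdict.
The state is a dict: "clock": time; "joint_pos": joint angles; "joint_vel": joint speeds; "tau": joint torques, N m; "eef_pos": TCP position; "tool_rot": TCP orientation; "ft_force": force on the tool from outside, world axes, zero at the start; "ft_torque": the same for the moment, N m; "grip_width": finger opening in m.
Only numpy, scipy, OpenCV 4.12 (cv2) and the standard library are available. Lean on these libraries where they do the work, as an engineer would, in place of code of your own. Each camera call takes 0.05 s, during which the arm holds its last target. There are 200 camera calls.

## Working session

There is one attempt and no reset: what is moved stays moved. The work goes in short steps, Python scripts to look and compute and a tool call to move; the robot and the scene stay as the last step left them, time stands still between calls to the robot, and variables do not carry over. Pictures are saved under pics/ and viewed, about 8 in all and at most 12, crops included, and the job is handed in when it is done.

Besides the shell and the picture viewer there is one more tool, called after ">>>" as name(argument=value, ...) on one line, values as JSON. play_rows: Moves the arm, as the interface text tells. Its arguments: {"type":"object","properties":{"motion":{"type":"array","items":{"type":"object","properties":{"fingers":{"type":"number"},"translation":{"type":"array","items":{"type":"number"}},"roll":{"type":"number"}}}}},"required":["motion"]}

```bash
mkdir -p pics
python3 - <<'E'
from workcell import bot
import cv2, pickle
print(bot.get_obs())
for n in("top","side"):
    c=bot.camera(n); cv2.imwrite(f"pics/{n}0.png",cv2.resize(c["pixels"][:,:,::-1],(768,576),interpolation=cv2.INTER_CUBIC))
    pickle.dump(c,open(n+"0.pkl","wb")); print(n,c["intrinsics"],c["k1"],c["world_to_cam"])
E
```

```text
{'clock': 0.0, 'joint_pos': array([-1.21901158e+00,  2.41452707e-01,  3.68583597e-03,  1.33523037e+00,
       -4.84721984e-05,  1.57079254e+00]), 'joint_vel': array([-0.00216892,  0.00058131,  0.00052442,  0.0003092 ,  0.0014282 ,
       -0.00060444]), 'tau': array([-4.11477067e-04, -3.72312856e+01,  2.52410907e+01,  1.68127078e-02,
       -5.11708572e-05,  4.23197051e-06]), 'eef_pos': array([ 0.17205557, -0.46879009,  0.24437847]), 'tool_rot': array([ 8.19931637e-01, -5.72460391e-01, -9.16173259e-04, -6.10100894e-04]), 'ft_force': array([ 0.3177907 , -0.63542442,  0.79506585]), 'ft_torque': array([-0.00702183, -0.01301677,  0.02356148]), 'grip_width': 0.0855611628976973}
top [[459.46695677   0.         246.54469691]
 [  0.         459.46695677 188.69764481]
 [  0.           0.           1.        ]] -0.024715549901100694 [[ 1.54139040e-02 -9.99881199e-01  5.59014124e-06  2.10792564e-02]
 [-9.97624549e-01 -1.53794915e-02 -6.71470788e-02  5.77006340e-01]
 [ 6.71391876e-02  1.02942176e-03 -9.97743088e-01  1.47250098e+00]
 [ 0.00000000e+00  0.00000000e+00  0.00000000e+00  1.00000000e+00]]
side [[427.83521375   0.         253.72764242]
 [  0.         427.83521375 197.75185951]
 [  0.           0.           1.        ]] -0.11440570786242607 [[ 0.95655602 -0.29067111  0.02260265 -0.5757778 ]
 [-0.1346246  -0.50913333 -0.8500938   0.17719262]
 [ 0.25860547  0.81011947 -0.52614604  1.55555911]
 [ 0.          0.          0.          1.        ]]
```

View pics/top0.png

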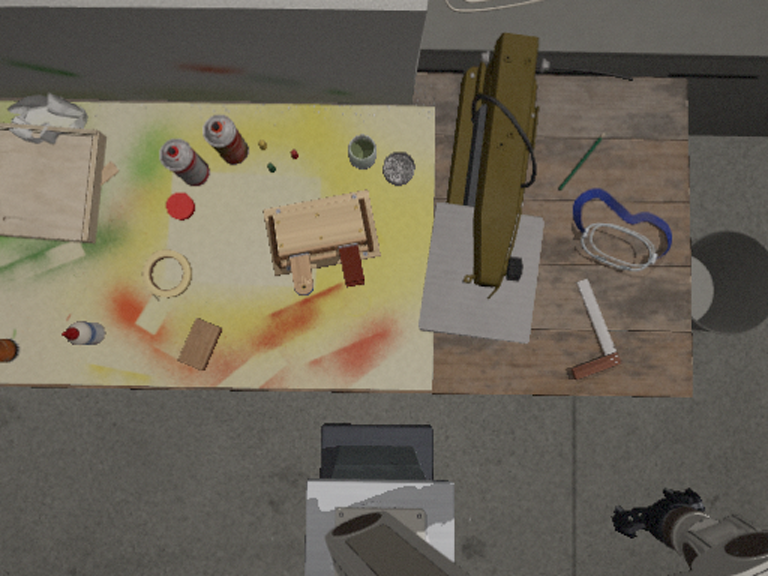

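View pics/side0.png

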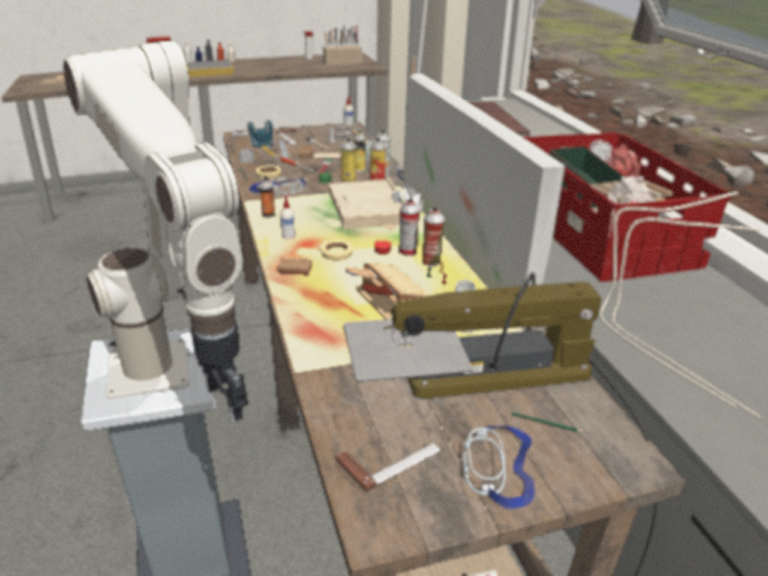

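The top view shows the rack at about (320,235) in the enlarged picture. The wrong-way paddle (dark red) is in its right slot at (352,267), and the blue-ended neighbour is at (302,273). Next I'll zoom in for pose points.

Run:
```python
import pickle,cv2,numpy as np
a=pickle.load(open("top0.pkl","rb"))["pixels"][120:204,168:264,::-1]
b=pickle.load(open("side0.pkl","rb"))["pixels"][160:220,220:296,::-1]
a=cv2.resize(a,None,fx=8,fy=8,interpolation=cv2.INTER_CUBIC);b=cv2.resize(b,None,fx=10,fy=10,interpolation=cv2.INTER_CUBIC)
a=cv2.resize(a,(672,588)) if 0 else a[:600]
for im,s,u0,v0 in((a,8,168,120),(b,10,220,160)):
    for k in range(0,im.shape[1],10*s): cv2.putText(im,str(u0+k//s),(k,10),0,.35,(255,0,255),1);cv2.line(im,(k,0),(k,im.shape[0]),(255,0,255),1) if 0 else cv2.line(im,(k,12),(k,20),(255,0,255),1)
    for k in range(0,im.shape[0],10*s): cv2.putText(im,str(v0+k//s),(0,k+4),0,.35,(255,0,255),1)
cv2.imwrite("pics/a.png",a);cv2.imwrite("pics/b.png",b)
```

```text
(no output)
```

View pics/a.png

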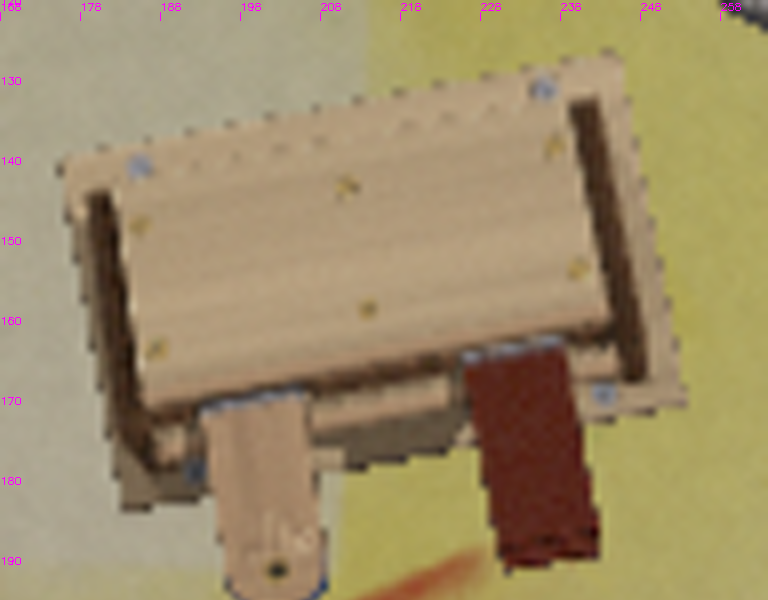

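View pics/b.png

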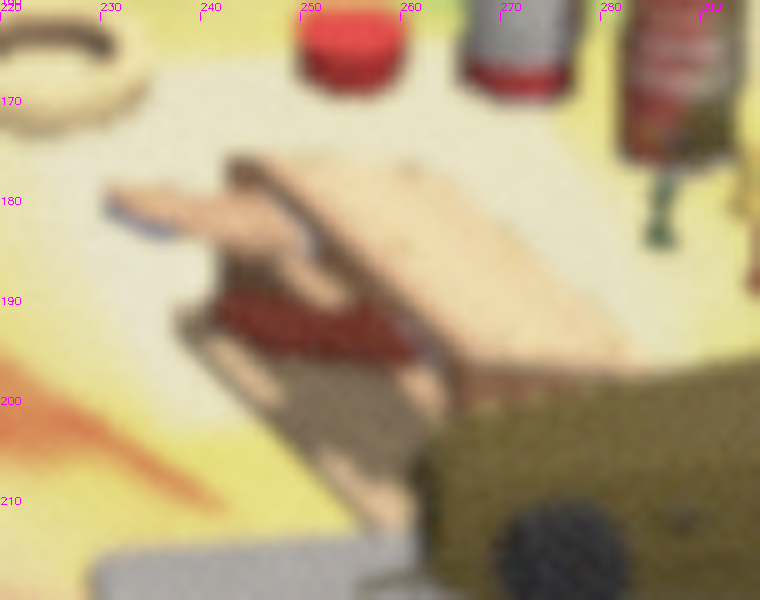

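```bash
cat > h.py <<'E'
import numpy as np,pickle,cv2
from scipy.optimize import least_squares
def proj(c,P):
    W=c["world_to_cam"]; d=np.array([c["k1"],0,0,0,0.]); 
    return cv2.projectPoints(np.atleast_2d(P).astype(float),cv2.Rodrigues(W[:3,:3])[0],W[:3,3],c["intrinsics"],d)[0][:,0]
def R(yaw): c,s=np.cos(yaw),np.sin(yaw); return np.array([[c,-s,0],[s,c,0],[0,0,1]])
t=np.radians(20)
RB=np.array([[np.cos(t),0,np.sin(t)],[0,1,0],[-np.sin(t),0,np.cos(t)]])
def rackw(p,P): return np.atleast_2d(P)@R(p[2]).T+[p[0],p[1],0]
def blockw(p,P): return rackw(p,np.atleast_2d(P)@RB.T+[0,0,.075])
E
python3 - <<'E'
from h import *
T=pickle.load(open("top0.pkl","rb"));S=pickle.load(open("side0.pkl","rb"))
crop=lambda l,s,o:(np.array(l)+.5)/s-.5+o
base=np.array([[.127,.118,.012],[.127,-.118,.012],[-.023,-.118,.012],[-.023,.118,.012]])
m=crop([[62,165],[618,58],[685,403],[122,508]],8,[168,120])
f=lambda p:(proj(T,rackw(p,base))-m).ravel()
r=least_squares(f,[.5,.1,.1]);print(r.x,np.degrees(r.x[2]),r.fun.round(2))
p=r.x
P=[[-.09,-.032,.01],[-.09,-.072,.01],[0,-.032,.01],[0,-.072,.01],[-.09,.052,.01]]
names="paddle end L,R; mouth L,R; other end"
print(names);print("top crop",((proj(T,blockw(p,P))-[168,120]+.5)*8-.5).round())
print("side crop",((proj(S,blockw(p,P))-[220,160]+.5)*10-.5).round())
print("side base",((proj(S,rackw(p,base))-[220,160]+.5)*10-.5).round())
E
```

```text
[0.63563162 0.1278196  0.20320314] 11.642682408817201 [-0.67 -0.85  0.3  -0.74  0.48  0.63 -0.11  0.93]
paddle end L,R; mouth L,R; other end
top crop [[499. 571.]
 [603. 551.]
 [462. 363.]
 [563. 344.]
 [282. 612.]]
side crop [[196. 289.]
 [242. 335.]
 [379. 307.]
 [427. 352.]
 [104. 196.]]
side base [[452. 231.]
 [733. 483.]
 [420. 574.]
 [158. 306.]]
```

```bash
cat >> h.py <<'E'
def poly(im,c,P,o,s,col):
    q=((proj(c,P)-o+.5)*s-.5)
    cv2.polylines(im,[np.round(q).astype(int)],False,col,1)
def padpts(flip=1): # paddle outline top & bottom in paddle frame
    o=np.array([[-.07,.02],[.082,.02],[.082,.018],[.09,.018],[.09,-.018],[.082,-.018],[.082,-.02],[-.07,-.02]]+[[-.07-.02*np.sin(a),-.02*np.cos(a)] for a in np.linspace(0,np.pi,9)])
    return [np.c_[o,np.full(len(o),z)] for z in(0,.01)]
def wire(im,c,p,o,s):
    B=np.array([[.127,.118],[.127,-.118],[-.023,-.118],[-.023,.118],[.127,.118]])
    for z in(0,.012): poly(im,c,rackw(p,np.c_[B,np.full(5,z)]),o,s,(255,255,0))
    poly(im,c,blockw(p,[[0,.09,.024],[0,-.09,.024]]),o,s,(0,255,0))
    for q in padpts():
        poly(im,c,blockw(p,q*[-1,-1,1]+[0,-.052,0]),o,s,(0,0,255)); poly(im,c,blockw(p,q+[0,.052,0]),o,s,(255,0,255))
def zoom(c,o,wh,s): return cv2.resize(np.ascontiguousarray(c["pixels"][o[1]:o[1]+wh[1],o[0]:o[0]+wh[0],::-1]),None,fx=s,fy=s,interpolation=cv2.INTER_CUBIC)
E
python3 - <<'E'
from h import *
p=[0.6356,.1278,.2032]
T=pickle.load(open("top0.pkl","rb"));S=pickle.load(open("side0.pkl","rb"))
a=zoom(T,(172,124),(84,78),5);wire(a,T,p,[172,124],5)
b=zoom(S,(222,166),(60,60),6.5);wire(b,S,p,[222,166],6.5)
H=390;cv2.imwrite("pics/o.png",np.hstack([a[:390],b[:390]])[:, :800]) ;print(a.shape,b.shape)
E
```

```text
(390, 420, 3) (390, 390, 3)
```

View pics/o.png

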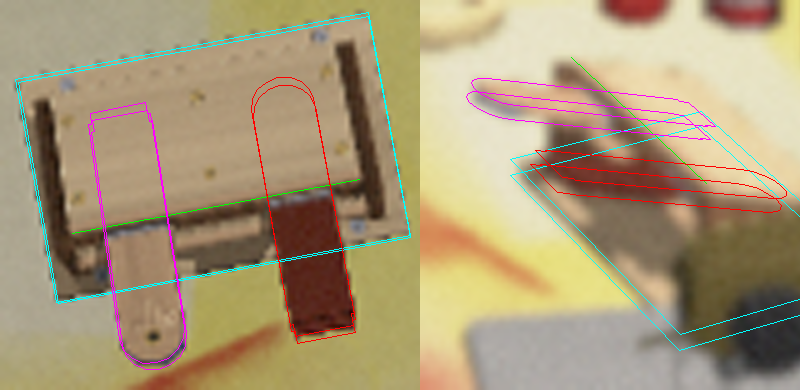

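The model matches the top view to within about 1 px, while the side view suggests the rack is 2–5 mm further in +x. I'll use p = (0.638, 0.128, 11.6°) and have a helper compute the moves.

```bash
cat >> h.py <<'E'
from scipy.spatial.transform import Rotation as Ro
p=np.array([.638,.128,np.radians(11.64)])
def go(o,tgt,yaw=None):
    M=Ro.from_quat(o["tool_rot"]).as_matrix(); d=M.T@(np.array(tgt)-o["eef_pos"])*100
    y0=np.degrees(np.arctan2(M[1,0],M[0,0])); r=0 if yaw is None else -(yaw-y0)
    print("tgt",np.round(tgt,4),"shift cm",d.round(2),"roll",round(r,2),"yaw",round(y0,2))
def st(o): print("t",round(o["clock"],2),"eef",o["eef_pos"].round(4),"F",o["ft_force"].round(1),"w",round(o["grip_width"],4),"q",o["joint_pos"].round(2))
E
python3 - <<'E'
from h import *
from workcell import bot
o=bot.get_obs();st(o)
go(o,[.36,.03,.245],-78.36)
for x in(0,-.02,-.05,-.09): print(x,blockw(p,[x,-.052,.005]).round(4))
E
```

```text
t 0.1 eef [ 0.1721 -0.4689  0.2445] F [-0.  -0.7  0.2] w 0.0854 q [-1.22  0.24  0.    1.34  0.    1.57]
tgt [0.36  0.03  0.245] shift cm [-4.036e+01 -3.483e+01  3.000e-02] roll 8.52 yaw -69.84
0 [[0.6502 0.0774 0.0797]]
-0.02 [[0.6318 0.0736 0.0865]]
-0.05 [[0.6041 0.0679 0.0968]]
-0.09 [[0.5673 0.0604 0.1105]]
```

>>> play_rows(motion=[{"translation": [-3,-2.6,0],"roll": 1,"fingers": -1},{"translation": [-6,-5.2,0],"roll": 2,"fingers": -1},{"translation": [-9,-7.8,0],"roll": 2,"fingers": -1},{"translation": [-12,-10.4,0],"roll": 3,"fingers": -1},{"translation": [-15,-13,0],"roll": 4,"fingers": -1},{"translation": [-18,-15.6,0],"roll": 5,"fingers": -1},{"translation": [-21,-18.2,0],"roll": 6,"fingers": -0.5},{"translation": [-24,-20.8,0],"roll": 7,"fingers": -0.5},{"translation": [-27,-23.4,0],"roll": 8,"fingers": -0.5},{"translation": [-30,-26,0],"roll": 8.5,"fingers": -0.5},{"translation": [-33,-28.5,0],"roll": 8.5,"fingers": -0.5},{"translation": [-36,-31,0],"roll": 8.5,"fingers": -0.5},{"translation": [-39,-33.5,0],"roll": 8.5,"fingers": -0.5},{"translation": [-40.4,-34.8,0],"roll": 8.5,"fingers": -0.5},{"translation": [-40.4,-34.8,0],"roll": 8.5,"fingers": -0.5},{"translation": [-40.4,-34.8,0],"roll": 8.5,"fingers": -0.5}])

```text
clock: 1.43
eef_pos: [0.3595, 0.0307, 0.2449]
tool_rot: [0.776, -0.63, -0.0, 0.001]
ft_force: [0.4, 0.1, 0.3]
grip_width: 0.0643
```

Run:
```python
from h import *
from workcell import bot
o=bot.get_obs();st(o)
a=blockw(p,[-.055,-.052,.005])[0]
go(o,a+[0,0,.12],-78.36);go(o,a+[0,0,-.008],-78.36)
```

```text
t 1.43 eef [0.3595 0.0307 0.2449] F [0.4 0.1 0.3] w 0.0643 q [ 0.09 -0.04 -0.31  1.3  -0.    3.02]
tgt [0.5995 0.067  0.2185] shift cm [  1.37 -24.24   2.6 ] roll 0.2 yaw -78.16
tgt [0.5995 0.067  0.0905] shift cm [  1.37 -24.26  15.4 ] roll 0.2 yaw -78.16
```

>>> play_rows(motion=[{"translation": [0.2,-4,0],"roll": 0.2,"fingers": -0.5},{"translation": [0.5,-8,0],"roll": 0.2,"fingers": -0.5},{"translation": [0.8,-12,0],"roll": 0.2,"fingers": -0.5},{"translation": [1.1,-16,0],"roll": 0.2,"fingers": -0.5},{"translation": [1.3,-20,0],"roll": 0.2,"fingers": -0.5},{"translation": [1.37,-23,1],"roll": 0.2,"fingers": -0.5},{"translation": [1.37,-24.3,4],"roll": 0.2,"fingers": -0.5},{"translation": [1.37,-24.3,7.5],"roll": 0.2,"fingers": -0.5},{"translation": [1.37,-24.3,11],"roll": 0.2,"fingers": -0.5},{"translation": [1.37,-24.3,11.5],"roll": 0.2,"fingers": -0.5},{"translation": [1.37,-24.3,11.5],"roll": 0.2,"fingers": -0.5},{"translation": [1.37,-24.3,11.5],"roll": 0.2,"fingers": -0.5}])

```text
clock: 2.43
eef_pos: [0.6009, 0.0644, 0.1316]
tool_rot: [0.774, -0.634, 0.0, -0.0]
ft_force: [-0.1, -0.7, -0.7]
grip_width: 0.0641
```

```bash
cat >> h.py <<'E'
def shot(n,o=None,to=(172,110),so=(200,130)):
    from workcell import bot
    o=bot.get_obs();st(o)
    T=bot.camera("top");S=bot.camera("side");pickle.dump((T,S),open(n+".pkl","wb"))
    a=zoom(T,to,(80,110),5);b=zoom(S,so,(80,110),5)
    for im,c,of in((a,T,to),(b,S,so)):
        q=((proj(c,o["eef_pos"])[0]-of+.5)*5).round().astype(int);cv2.drawMarker(im,tuple(map(int,q)),(0,255,0),0,12)
    cv2.imwrite(f"pics/{n}.png",np.hstack([a,b]))
E
python3 - <<'E'
from h import *
shot("s1")
E
```

```text
t 2.43 eef [0.6009 0.0644 0.1316] F [-0.1 -0.7 -0.7] w 0.0641 q [ 0.11  0.51  0.1   1.16 -0.    3.05]
```

View pics/s1.png

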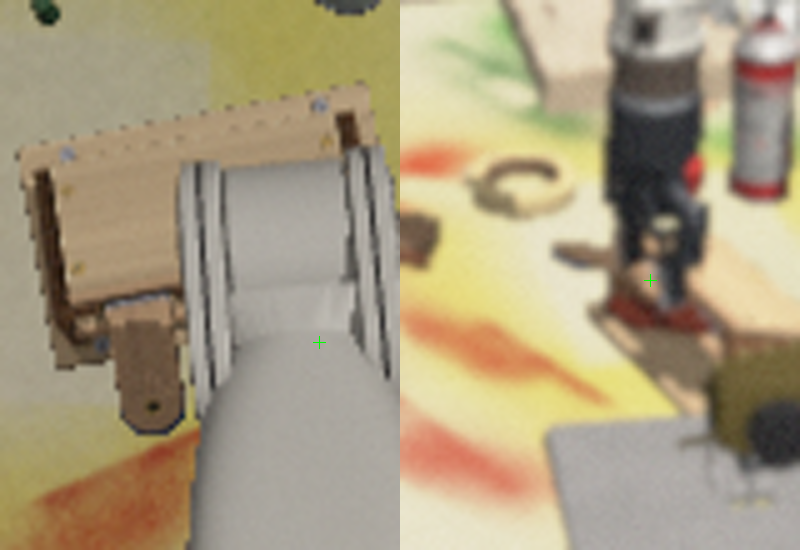

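The gripper straddles the red paddle. In the side view the near finger is at about (670,290), between the paddle's outer end and the block. Next I descend and grip.

>>> play_rows(motion=[{"translation": [-0.25,0.1,1],"roll": 0,"fingers": -0.5},{"translation": [-0.25,0.1,2],"roll": 0,"fingers": -0.5},{"translation": [-0.25,0.1,3],"roll": 0,"fingers": -0.5},{"translation": [-0.25,0.1,4],"roll": 0,"fingers": -0.5},{"translation": [-0.25,0.1,4.1],"roll": 0,"fingers": -0.5},{"translation": [-0.25,0.1,4.1],"roll": 0,"fingers": 1},{"translation": [-0.25,0.1,4.1],"roll": 0,"fingers": 1},{"translation": [-0.25,0.1,4.1],"roll": 0,"fingers": 1},{"translation": [-0.25,0.1,4.1],"roll": 0,"fingers": 1},{"translation": [-0.25,0.1,4.1],"roll": 0,"fingers": 1},{"translation": [-0.25,0.1,4.1],"roll": 0,"fingers": 1}])

```text
clock: 3.45
eef_pos: [0.599, 0.0676, 0.0895]
tool_rot: [0.774, -0.633, 0.0, 0.0]
ft_force: [-0.8, 0.1, 0.4]
grip_width: 0.0391
```

Run:
```python
from h import *
from workcell import bot
o=bot.get_obs();st(o);print(o["ft_torque"])
d=blockw(p,[-.04,0,0])[0]-blockw(p,[0,0,0])[0]
go(o,o["eef_pos"]+d)
```

```text
t 3.45 eef [0.599  0.0676 0.0895] F [-0.8  0.1  0.4] w 0.0391 q [ 0.11  0.55  0.04  1.07 -0.    3.05]
[-0.09865646  0.2168009   0.01270466]
tgt [0.5622 0.06   0.1032] shift cm [ 0.01  3.76 -1.37] roll 0 yaw -78.55
```

Gripped at 39 mm with almost no side force. I'll draw it out 40 mm along the slope.

>>> play_rows(motion=[{"translation": [0,0.47,-0.17],"roll": 0,"fingers": 1},{"translation": [0,0.94,-0.34],"roll": 0,"fingers": 1},{"translation": [0,1.41,-0.51],"roll": 0,"fingers": 1},{"translation": [0,1.88,-0.68],"roll": 0,"fingers": 1},{"translation": [0,2.35,-0.85],"roll": 0,"fingers": 1},{"translation": [0,2.82,-1.02],"roll": 0,"fingers": 1},{"translation": [0,3.29,-1.2],"roll": 0,"fingers": 1},{"translation": [0,3.76,-1.37],"roll": 0,"fingers": 1},{"translation": [0,3.76,-1.37],"roll": 0,"fingers": 1}])

```text
clock: 4.2
eef_pos: [0.5613, 0.0601, 0.1035]
tool_rot: [0.774, -0.633, -0.0, 0.0]
ft_force: [-0.1, 0.3, -0.6]
grip_width: 0.0393
```

Run:
```python
from h import *
from workcell import bot
o=bot.get_obs();st(o);print(o["ft_torque"])
# regrasp near paddle middle: paddle middle now at block x=-.04
for x in(-.045,): go(o,blockw(p,[x,-.052,.005])[0]+[0,0,-.006],-78.36)
```

```text
t 4.2 eef [0.5613 0.0601 0.1035] F [-0.1  0.3 -0.6] w 0.0393 q [ 0.11  0.46 -0.06  1.05 -0.    3.05]
[0.0031675  0.07108963 0.0160566 ]
tgt [0.6088 0.0689 0.0891] shift cm [ 0.08 -4.83  1.44] roll -0.19 yaw -78.55
```

>>> play_rows(motion=[{"translation": [0,0,0],"roll": 0,"fingers": -0.3},{"translation": [0,0,0],"roll": 0,"fingers": -0.3},{"translation": [0,0,0],"roll": 0,"fingers": -0.3},{"translation": [0,0,0],"roll": 0,"fingers": -0.3},{"translation": [0,-1,0.3],"roll": 0,"fingers": -0.3},{"translation": [0,-2,0.6],"roll": 0,"fingers": -0.3},{"translation": [0,-3,0.9],"roll": 0,"fingers": -0.3},{"translation": [0,-4,1.2],"roll": 0,"fingers": -0.3},{"translation": [0,-5,1.5],"roll": 0,"fingers": -0.3},{"translation": [0,-5.3,1.6],"roll": 0,"fingers": -0.3},{"translation": [0,-5.3,1.6],"roll": 0,"fingers": -0.3}])

```text
clock: 5.12
eef_pos: [0.6145, 0.0709, 0.0863]
tool_rot: [0.774, -0.633, -0.0, 0.0]
ft_force: [-0.1, -0.2, 0.4]
grip_width: 0.0554
```

Run:
```python
from h import *
shot("s2")
```

```text
t 5.12 eef [0.6145 0.0709 0.0863] F [-0.1 -0.2  0.4] w 0.0554 q [0.11 0.58 0.09 1.08 0.   3.06]
```

View pics/s2.png

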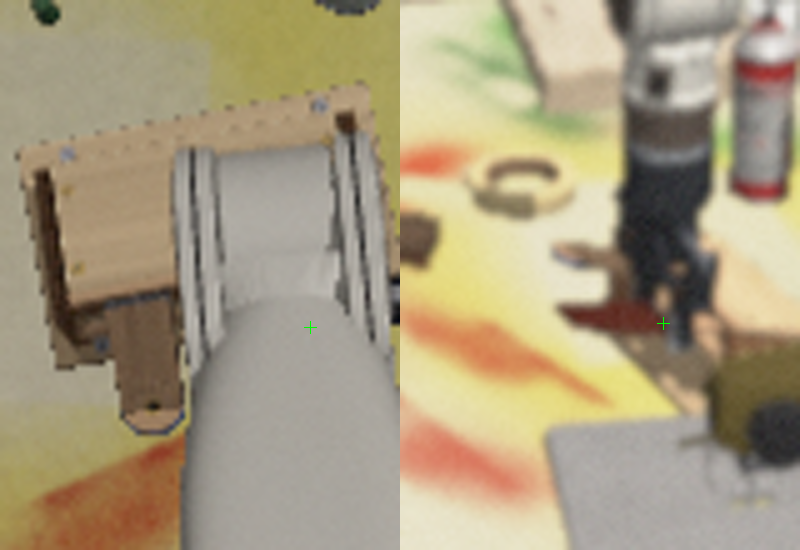

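The paddle is still hanging about 40 mm out, with its sandpaper end at (560,310) in the side crop. The fingers straddle it near the mouth, so I'll close the grip.

>>> play_rows(motion=[{"translation": [0,0,0],"roll": 0,"fingers": 1},{"translation": [0,0,0],"roll": 0,"fingers": 1},{"translation": [0,0,0],"roll": 0,"fingers": 1},{"translation": [0,0,0],"roll": 0,"fingers": 1},{"translation": [0,0,0],"roll": 0,"fingers": 1},{"translation": [0,0,0],"roll": 0,"fingers": 1}])

```text
clock: 5.72
eef_pos: [0.6138, 0.0706, 0.0874]
tool_rot: [0.774, -0.633, -0.0, 0.0]
ft_force: [-2.1, -0.9, 4.0]
grip_width: 0.0388
```

Run:
```python
from h import *
from workcell import bot
o=bot.get_obs();st(o)
T,S=pickle.load(open("s2.pkl","rb"))
print("end L/R out .13,.12 in crop:",(((proj(S,blockw(p,[[-.13,-.034,.005],[-.13,-.07,.005],[-.12,-.034,.005]]))-[200,130]+.5)*5)+[400,0]).round())
d=blockw(p,[-.075,0,0])[0]-blockw(p,[0,0,0])[0]
go(o,o["eef_pos"]+d,-78.36)
# pivot geometry
print("roof front edge top",blockw(p,[0,-.052,.024]))
```

```text
t 5.72 eef [0.6138 0.0706 0.0874] F [-2.1 -0.9  4. ] w 0.0388 q [ 0.11  0.58  0.09  1.08 -0.    3.06]
end L/R out .13,.12 in crop: [[558. 297.]
 [578. 318.]
 [568. 298.]]
tgt [0.5448 0.0564 0.1131] shift cm [ 0.02  7.05 -2.56] roll -0.19 yaw -78.55
roof front edge top [[0.65653128 0.07872556 0.09755262]]
```

>>> play_rows(motion=[{"translation": [0,0.6,-0.2],"roll": 0,"fingers": 1},{"translation": [0,1.2,-0.42],"roll": 0,"fingers": 1},{"translation": [0,1.8,-0.64],"roll": 0,"fingers": 1},{"translation": [0,2.4,-0.86],"roll": 0,"fingers": 1},{"translation": [0,3,-1.08],"roll": 0,"fingers": 1},{"translation": [0,3.6,-1.3],"roll": 0,"fingers": 1},{"translation": [0,4.2,-1.52],"roll": 0,"fingers": 1},{"translation": [0,4.8,-1.74],"roll": 0,"fingers": 1},{"translation": [0,5.4,-1.96],"roll": 0,"fingers": 1},{"translation": [0,6,-2.18],"roll": 0,"fingers": 1},{"translation": [0,6.6,-2.4],"roll": 0,"fingers": 1},{"translation": [0,7.2,-2.62],"roll": 0,"fingers": 1},{"translation": [0,7.8,-2.84],"roll": 0,"fingers": 1},{"translation": [0,8,-4],"roll": 0,"fingers": 1},{"translation": [0,8,-6.5],"roll": 0,"fingers": 1},{"translation": [0,8,-7.6],"roll": 0,"fingers": 1},{"translation": [0,8,-7.6],"roll": 0,"fingers": 1}])

```text
clock: 7.13
eef_pos: [0.5375, 0.0551, 0.1662]
tool_rot: [0.774, -0.633, 0.002, -0.002]
ft_force: [1.0, 0.1, -1.7]
grip_width: 0.039
```

Run:
```python
from h import *
shot("s3")
```

```text
t 7.13 eef [0.5375 0.0551 0.1662] F [ 1.   0.1 -1.7] w 0.039 q [ 0.1   0.36 -0.04  1.16  0.    3.04]
```

View pics/s3.png

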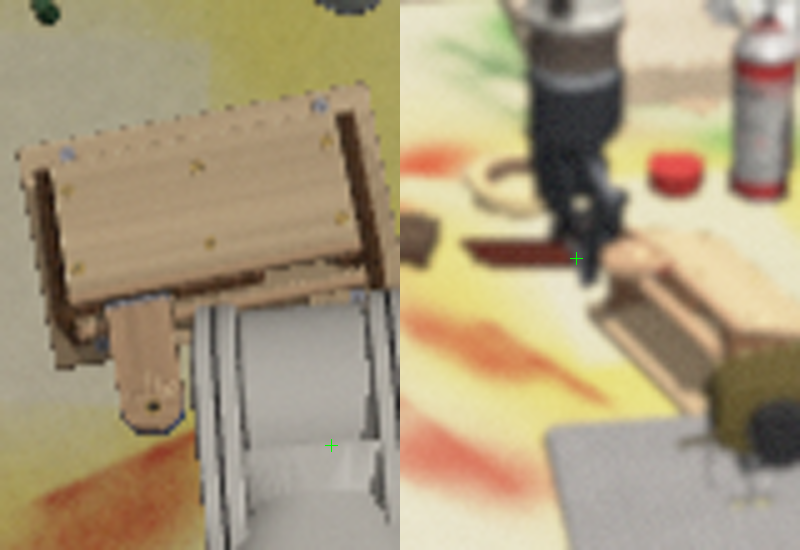

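```bash
cat >> h.py <<'E'
def held(o,x0,tilt,sgn,zoff=.005):
    "paddle outline in world, grip point at paddle x0, tilt deg = sandpaper end up; sgn=-1: sandpaper away from rack"
    g=o["eef_pos"]+[0,0,zoff]; a=np.radians(tilt)
    ax=R(p[2])@np.array([sgn*np.cos(a),0,np.sin(a)]); y=R(p[2])@np.array([0,sgn,0]); z=np.cross(ax,y)
    return [g+q[:,:1]*ax-x0*ax+q[:,1:2]*y+(q[:,2:]-.005)*z for q in padpts()]
E
python3 - <<'E'
from h import *
from workcell import bot
o=bot.get_obs()
T,S=pickle.load(open("s3.pkl","rb"))
b=zoom(S,(200,150),(80,60),5); L=[]
for tl in(16,4):
    c=b.copy()
    for q in held(o,0.0,tl,-1): poly(c,S,q,[200,150],5,(0,255,0))
    L.append(c)
cv2.imwrite("pics/o2.png",np.hstack(L))
E
```

```text
(no output)
```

View pics/o2.png

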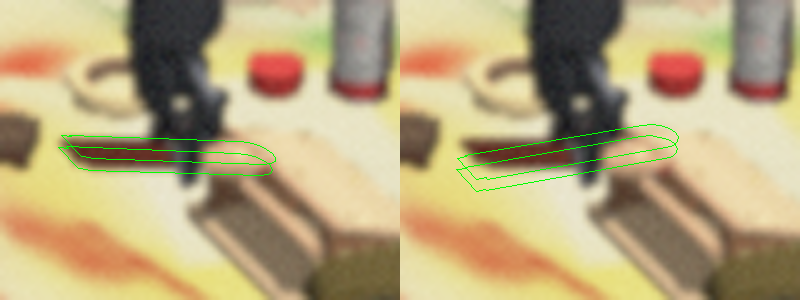

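The tilt is +16–17° with the grip at the paddle's middle, which matches the model at 16°. I'll now pivot it by pressing the underside of the handle on the roof's front edge.

Run:
```python
from h import *
from workcell import bot
o=bot.get_obs()
for z in(.166,.12,.076): go(o,np.r_[rackw(p,[-.052,-.052,0])[0][:2],z],-78.36)
```

```text
tgt [0.5976 0.0666 0.166 ] shift cm [ 0.08 -6.29 -0.27] roll -0.19 yaw -78.55
tgt [0.5976 0.0666 0.12  ] shift cm [ 0.08 -6.28  4.33] roll -0.19 yaw -78.55
tgt [0.5976 0.0666 0.076 ] shift cm [ 0.08 -6.28  8.73] roll -0.19 yaw -78.55
```

>>> play_rows(motion=[{"translation": [0,-1.5,0],"roll": 0,"fingers": 1},{"translation": [0,-3,0],"roll": 0,"fingers": 1},{"translation": [0.05,-4.5,0],"roll": 0,"fingers": 1},{"translation": [0.05,-6,0.5],"roll": 0,"fingers": 1},{"translation": [0.05,-6.3,1.5],"roll": 0,"fingers": 1},{"translation": [0.05,-6.3,2.5],"roll": 0,"fingers": 1},{"translation": [0.05,-6.3,3.5],"roll": 0,"fingers": 1},{"translation": [0.05,-6.3,4],"roll": 0,"fingers": 1},{"translation": [0.05,-6.3,4.5],"roll": 0,"fingers": 1},{"translation": [0.05,-6.3,5],"roll": 0,"fingers": 1},{"translation": [0.05,-6.3,5.5],"roll": 0,"fingers": 1}])

```text
clock: 8.15
eef_pos: [0.5981, 0.0667, 0.1098]
tool_rot: [0.774, -0.633, 0.001, -0.001]
ft_force: [-3.7, -2.0, 8.1]
grip_width: 0.039
```

Run:
```python
from h import *
from workcell import bot
o=bot.get_obs();st(o);print(o["ft_torque"])
```

```text
t 8.15 eef [0.5981 0.0667 0.1098] F [-3.7 -2.   8.1] w 0.039 q [ 0.11  0.52  0.06  1.11 -0.    3.05]
[-0.14307492  0.22606375 -0.04266183]
```

The contact force is 8 N, as predicted. I'll continue down.

>>> play_rows(motion=[{"translation": [0,0,0.5],"roll": 0,"fingers": 1},{"translation": [0,0,1],"roll": 0,"fingers": 1},{"translation": [0,0,1.5],"roll": 0,"fingers": 1},{"translation": [0,0,2],"roll": 0,"fingers": 1},{"translation": [0,0,2.5],"roll": 0,"fingers": 1},{"translation": [0,0,3],"roll": 0,"fingers": 1},{"translation": [0,0,3.4],"roll": 0,"fingers": 1},{"translation": [0,0,3.4],"roll": 0,"fingers": 1}])

```text
clock: 8.82
eef_pos: [0.5988, 0.0669, 0.076]
tool_rot: [0.774, -0.633, 0.002, -0.002]
ft_force: [-2.4, -0.6, 6.8]
grip_width: 0.039
```

Run:
```python
from h import *
from workcell import bot
o=bot.get_obs();st(o);print(o["ft_torque"])
```

```text
t 8.82 eef [0.5988 0.0669 0.076 ] F [-2.4 -0.6  6.8] w 0.039 q [ 0.11  0.56  0.02  1.03 -0.    3.05]
[-0.10937716 -0.05834727 -0.03423885]
```

>>> play_rows(motion=[{"translation": [0,0.3,-2],"roll": 0,"fingers": 1},{"translation": [0,1.5,-4.5],"roll": 0,"fingers": 1},{"translation": [0,4,-7.5],"roll": 0,"fingers": 1},{"translation": [0,6.5,-10],"roll": 0,"fingers": 1},{"translation": [0,9,-12.5],"roll": -4,"fingers": 1},{"translation": [0,9,-12.5],"roll": -10,"fingers": 1},{"translation": [0,9,-12.5],"roll": -17,"fingers": 1},{"translation": [0,9,-12.5],"roll": -24,"fingers": 1},{"translation": [0,9,-12.5],"roll": -31,"fingers": 1},{"translation": [0,9,-12.5],"roll": -38,"fingers": 1},{"translation": [0,9,-12.5],"roll": -45,"fingers": 1},{"translation": [0,9,-12.5],"roll": -52,"fingers": 1},{"translation": [0,9,-12.5],"roll": -59,"fingers": 1},{"translation": [0,9,-12.5],"roll": -66,"fingers": 1},{"translation": [0,9,-12.5],"roll": -73,"fingers": 1},{"translation": [0,9,-12.5],"roll": -80,"fingers": 1},{"translation": [0,9,-12.5],"roll": -86,"fingers": 1},{"translation": [0,9,-12.5],"roll": -90,"fingers": 1},{"translation": [0,9,-12.5],"roll": -90,"fingers": 1}])

```text
clock: 10.4
eef_pos: [0.5092, 0.049, 0.1993]
tool_rot: [0.995, 0.1, 0.0, 0.0]
ft_force: [0.4, 0.8, -1.5]
grip_width: 0.0392
```

>>> play_rows(motion=[{"translation": [0,0,0],"roll": -4,"fingers": 1},{"translation": [0,0,0],"roll": -10,"fingers": 1},{"translation": [0,0,0],"roll": -17,"fingers": 1},{"translation": [0,0,0],"roll": -24,"fingers": 1},{"translation": [0,0,0],"roll": -31,"fingers": 1},{"translation": [0,0,0],"roll": -38,"fingers": 1},{"translation": [0,0,0],"roll": -45,"fingers": 1},{"translation": [0,0,0],"roll": -52,"fingers": 1},{"translation": [0,0,0],"roll": -59,"fingers": 1},{"translation": [0,0,0],"roll": -66,"fingers": 1},{"translation": [0,0,0],"roll": -73,"fingers": 1},{"translation": [0,0,0],"roll": -80,"fingers": 1},{"translation": [0,0,0],"roll": -86,"fingers": 1},{"translation": [0,0,0],"roll": -90,"fingers": 1},{"translation": [0,0,0],"roll": -90,"fingers": 1},{"translation": [0,0,0],"roll": -90,"fingers": 1}])

```text
clock: 11.73
eef_pos: [0.5093, 0.049, 0.1991]
tool_rot: [0.634, 0.773, 0.0, 0.0]
ft_force: [-0.2, -0.4, -1.4]
grip_width: 0.039
```

Run:
```python
from h import *
from workcell import bot
o=bot.get_obs();st(o);go(o,o["eef_pos"],101.64)
S=bot.camera("side");T=bot.camera("top");pickle.dump((T,S),open("s4.pkl","wb"))
of=(190,120)
L=[]
for tl in(-20,-14):
    c=zoom(S,of,(80,80),5)
    for q in held(o,0.0,tl,1): poly(c,S,q,of,5,(0,255,0))
    L.append(c)
cv2.imwrite("pics/s4.png",np.hstack(L))
```

```text
t 11.73 eef [0.5093 0.049  0.1991] F [-0.2 -0.4 -1.4] w 0.039 q [ 0.1   0.29 -0.05  1.23 -0.   -0.1 ]
tgt [0.5093 0.049  0.1991] shift cm [0. 0. 0.] roll -0.36 yaw 101.28
```

View pics/s4.png

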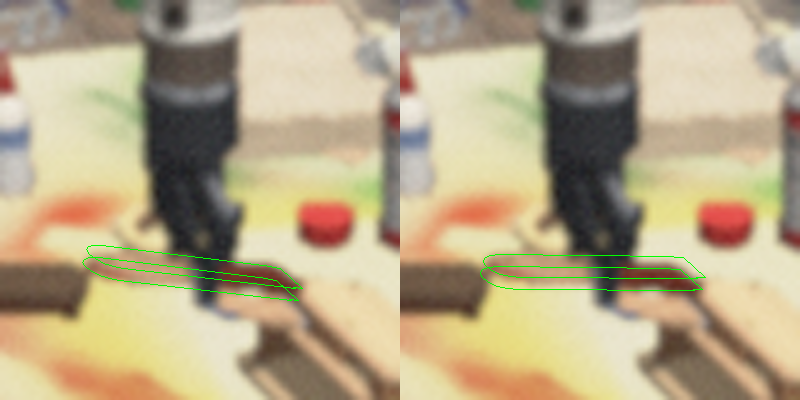

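The tilt is now about −18 to −20°, close to the −20° overlay, with the sandpaper end at about (300,288) pointing down toward the rack. Next I compute the insertion pose.

Run:
```python
from h import *
from workcell import bot
inv=lambda w:(R(p[2]).T@(np.array(w)-[p[0],p[1],0]))
for e in([.599,.0676,.0895],[.5613,.0601,.1035],[.6138,.0706,.0874]): print(inv(e).round(4), (RB.T@(inv(e)-[0,0,.075])).round(4))
o=bot.get_obs()
a=np.radians(19); d=np.array([np.cos(a),0,-np.sin(a)])
for x in(-.03,-.004,.056):
    n=RB@np.array([x,-.052,.0055])+[0,0,.075]-.09*d-[0,0,.0045]
    print(x);go(o,rackw(p,n)[0],101.64)
```

```text
[-0.0504 -0.0513  0.0895] [-0.0523 -0.0513 -0.0036]
[-0.0888 -0.051   0.1035] [-0.0932 -0.051  -0.0036]
[-0.0353 -0.0513  0.0874] [-0.0374 -0.0513 -0.0004]
-0.03
tgt [0.5394 0.0546 0.1152] shift cm [-0.04  3.05  8.39] roll -0.31 yaw 101.33
-0.004
tgt [0.5633 0.0595 0.1063] shift cm [-0.03  5.5   9.28] roll -0.31 yaw 101.33
0.056
tgt [0.6185 0.0709 0.0858] shift cm [ 0.   11.14 11.33] roll -0.31 yaw 101.33
```

>>> play_rows(motion=[{"translation": [0,0.4,2],"roll": -0.3,"fingers": 1},{"translation": [0,0.9,4],"roll": -0.3,"fingers": 1},{"translation": [0,1.8,6],"roll": -0.3,"fingers": 1},{"translation": [0,3,7.8],"roll": -0.3,"fingers": 1},{"translation": [0,3.05,8.4],"roll": -0.3,"fingers": 1},{"translation": [0,3.5,8.56],"roll": -0.3,"fingers": 1},{"translation": [0,4,8.74],"roll": -0.3,"fingers": 1},{"translation": [0,4.5,8.92],"roll": -0.3,"fingers": 1},{"translation": [0,5,9.1],"roll": -0.3,"fingers": 1},{"translation": [0,5.5,9.28],"roll": -0.3,"fingers": 1},{"translation": [0,5.5,9.28],"roll": -0.3,"fingers": 1}])

```text
clock: 12.75
eef_pos: [0.5647, 0.0602, 0.1066]
tool_rot: [0.631, 0.776, 0.001, 0.001]
ft_force: [0.8, 0.7, -0.7]
grip_width: 0.0388
```

Run:
```python
from h import *
from workcell import bot
o=bot.get_obs();st(o);print(o["ft_torque"].round(2))
S=bot.camera("side");T=bot.camera("top")
of=(205,150);c=zoom(S,of,(66,66),6)
for q in held(o,0.0,-19,1): poly(c,S,q,of,6,(0,255,0))
cv2.imwrite("pics/s5.png",np.hstack([zoom(S,of,(66,66),6),c]))
```

```text
t 12.75 eef [0.5647 0.0602 0.1066] F [ 0.8  0.7 -0.7] w 0.0388 q [ 0.11  0.47 -0.04  1.06  0.   -0.1 ]
[-0.04 -0.02  0.02]
```

View pics/s5.png

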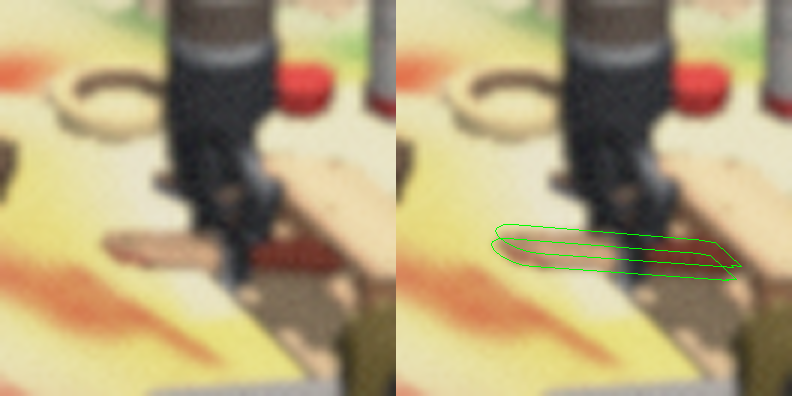

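The nose (345,255) is at the mouth. The actual tilt is about −17°, so the nose sits a few mm high. I'll lower it 2 mm and push gently while checking the force.

>>> play_rows(motion=[{"translation": [0,-0.1,0.1],"roll": 0,"fingers": 1},{"translation": [0,0,0.2],"roll": 0,"fingers": 1},{"translation": [0,0.3,0.31],"roll": 0,"fingers": 1},{"translation": [0,0.6,0.42],"roll": 0,"fingers": 1},{"translation": [0,0.9,0.53],"roll": 0,"fingers": 1},{"translation": [0,1.2,0.64],"roll": 0,"fingers": 1},{"translation": [0,1.2,0.64],"roll": 0,"fingers": 1}])

```text
clock: 13.43
eef_pos: [0.5757, 0.0626, 0.0995]
tool_rot: [0.631, 0.776, 0.0, 0.0]
ft_force: [0.3, 0.2, -0.6]
grip_width: 0.0385
```

Run:
```python
from h import *
from workcell import bot
o=bot.get_obs();st(o);print(o["ft_torque"].round(2))
```

```text
t 13.43 eef [0.5757 0.0626 0.0995] F [ 0.3  0.2 -0.6] w 0.0385 q [ 0.11  0.49 -0.02  1.06  0.   -0.1 ]
[0.01 0.03 0.05]
```

No contact force, and the nose is about 8 mm in. I'll keep sliding it in.

>>> play_rows(motion=[{"translation": [0,0.35,0.13],"roll": 0,"fingers": 1},{"translation": [0,0.7,0.25],"roll": 0,"fingers": 1},{"translation": [0,1.05,0.38],"roll": 0,"fingers": 1},{"translation": [0,1.4,0.51],"roll": 0,"fingers": 1},{"translation": [0,1.75,0.64],"roll": 0,"fingers": 1},{"translation": [0,1.75,0.64],"roll": 0,"fingers": 1}])

```text
clock: 13.93
eef_pos: [0.593, 0.0662, 0.0932]
tool_rot: [0.631, 0.776, 0.0, 0.0]
ft_force: [1.2, 0.2, 0.1]
grip_width: 0.0391
```

Run:
```python
from h import *
from workcell import bot
o=bot.get_obs();st(o);print(o["ft_torque"].round(2))
```

```text
t 13.93 eef [0.593  0.0662 0.0932] F [1.2 0.2 0.1] w 0.0391 q [ 0.11  0.53  0.03  1.07  0.   -0.09]
[ 0.04 -0.09 -0.03]
```

>>> play_rows(motion=[{"translation": [0,0.35,0.13],"roll": 0,"fingers": 1},{"translation": [0,0.7,0.25],"roll": 0,"fingers": 1},{"translation": [0,1.05,0.38],"roll": 0,"fingers": 1},{"translation": [0,1.4,0.51],"roll": 0,"fingers": 1},{"translation": [0,1.75,0.64],"roll": 0,"fingers": 1},{"translation": [0,2.1,0.76],"roll": 0,"fingers": 1},{"translation": [0,2.5,0.9],"roll": 0,"fingers": 1},{"translation": [0,2.5,0.9],"roll": 0,"fingers": 1}])

```text
clock: 14.6
eef_pos: [0.6182, 0.0713, 0.085]
tool_rot: [0.631, 0.776, 0.001, 0.001]
ft_force: [1.5, 1.0, 2.5]
grip_width: 0.0389
```

Run:
```python
from h import *
from workcell import bot
o=bot.get_obs();st(o);print(o["ft_torque"].round(2))
# next grip: 50 mm behind (block x -.034-.045)
for x in(-.075,-.06):go(o,blockw(p,[x,-.0515,.005])[0]+[0,0,-.006],101.64)
```

```text
t 14.6 eef [0.6182 0.0713 0.085 ] F [1.5 1.  2.5] w 0.0389 q [ 0.11  0.58  0.1   1.08  0.   -0.09]
[ 0.13 -0.27  0.01]
tgt [0.581  0.0637 0.0993] shift cm [ 0.01 -3.79 -1.45] roll 0.12 yaw 101.76
tgt [0.5948 0.0665 0.0942] shift cm [ 0.   -2.38 -0.93] roll 0.12 yaw 101.76
```

Inserted about 57 mm with low force. I'll release, regrip on the handle 40 mm further back, and push.

>>> play_rows(motion=[{"translation": [0,0,0],"roll": 0,"fingers": -0.3},{"translation": [0,0,0],"roll": 0,"fingers": -0.3},{"translation": [0,0,0],"roll": 0,"fingers": -0.3},{"translation": [0,0,0],"roll": 0,"fingers": -0.3},{"translation": [0,-1,-0.35],"roll": 0,"fingers": -0.3},{"translation": [0,-2,-0.7],"roll": 0,"fingers": -0.3},{"translation": [0,-3,-1.05],"roll": 0,"fingers": -0.3},{"translation": [0,-4.1,-1.4],"roll": 0,"fingers": -0.3},{"translation": [0,-4.1,-1.4],"roll": 0,"fingers": -0.3},{"translation": [0,-4.1,-1.4],"roll": 0,"fingers": 1},{"translation": [0,-4.1,-1.4],"roll": 0,"fingers": 1},{"translation": [0,-4.1,-1.4],"roll": 0,"fingers": 1},{"translation": [0,-4.1,-1.4],"roll": 0,"fingers": 1},{"translation": [0,-4.1,-1.4],"roll": 0,"fingers": 1},{"translation": [0,-4.1,-1.4],"roll": 0,"fingers": 1}])

```text
clock: 15.85
eef_pos: [0.5768, 0.0627, 0.0986]
tool_rot: [0.631, 0.776, 0.0, 0.0]
ft_force: [-3.0, -0.3, 4.6]
grip_width: 0.039
```

Run:
```python
from h import *
from workcell import bot
o=bot.get_obs();st(o);print(o["ft_torque"].round(2))
```

```text
t 15.85 eef [0.5768 0.0627 0.0986] F [-3.  -0.3  4.6] w 0.039 q [ 0.11  0.5  -0.02  1.06 -0.   -0.1 ]
[-0.09  0.42  0.04]
```

Gripped on the handle. Now I push along the slope for the remaining ~33 mm, slowing near the end.

>>> play_rows(motion=[{"translation": [0,0.4,0.12],"roll": 0,"fingers": 1},{"translation": [0,0.8,0.25],"roll": 0,"fingers": 1},{"translation": [0,1.2,0.39],"roll": 0,"fingers": 1},{"translation": [0,1.6,0.53],"roll": 0,"fingers": 1},{"translation": [0,2,0.67],"roll": 0,"fingers": 1},{"translation": [0,2.4,0.81],"roll": 0,"fingers": 1},{"translation": [0,2.6,0.89],"roll": 0,"fingers": 1},{"translation": [0,2.6,0.89],"roll": 0,"fingers": 1}])

```text
clock: 16.52
eef_pos: [0.5875, 0.0655, 0.0932]
tool_rot: [0.631, 0.776, -0.01, -0.009]
ft_force: [-45.1, -7.2, 51.4]
grip_width: 0.0383
```

Run:
```python
from h import *
from workcell import bot
o=bot.get_obs();st(o);print(o["ft_torque"].round(2))
```

```text
t 16.52 eef [0.5875 0.0655 0.0932] F [-45.1  -7.2  51.4] w 0.0383 q [ 0.11  0.54  0.04  1.1  -0.   -0.09]
[-1.56  9.23  0.16]
```

Motion has stopped after about 11 mm, with 68 N on the wrist. It could be at the stop or jammed. I'll back off, release and look.

>>> play_rows(motion=[{"translation": [0,-0.8,-0.2],"roll": 0,"fingers": 1},{"translation": [0,-1.4,-0.4],"roll": 0,"fingers": 1},{"translation": [0,-1.5,-0.45],"roll": 0,"fingers": -0.3},{"translation": [0,-1.5,-0.45],"roll": 0,"fingers": -0.3},{"translation": [0,-1.5,-0.45],"roll": 0,"fingers": -0.3},{"translation": [0,-1.5,-0.45],"roll": 0,"fingers": -0.3}])

```text
clock: 17.02
eef_pos: [0.588, 0.0651, 0.0933]
tool_rot: [0.631, 0.776, 0.0, 0.0]
ft_force: [0.5, 0.4, 0.4]
grip_width: 0.0554
```

Run:
```python
from h import *
from workcell import bot
o=bot.get_obs();st(o);print(o["ft_torque"].round(2))
S=bot.camera("side");T=bot.camera("top");pickle.dump((T,S),open("s6.pkl","wb"))
# find handle (red rounded end) positions numerically: predicted handle end for various outs
of=np.array((205,150))
for out in(.09,.10,.11,.12): print(out,proj(S,blockw(p,[[-out,-.052,.005]]))[0].round(1))
im=S["pixels"].astype(int); hsv=cv2.cvtColor(S["pixels"],cv2.COLOR_RGB2HSV)
for v in range(184,202): print(v,''.join('R' if (im[v,u,0]>1.7*im[v,u,1] and im[v,u,0]>60) else ('w' if im[v,u,0]>150 and im[v,u,2]<.8*im[v,u,0] else ('.' if im[v,u].sum()>250 else '#')) for u in range(215,265)))
```

```text
t 17.02 eef [0.588  0.0651 0.0933] F [0.5 0.4 0.4] w 0.0554 q [ 0.11  0.52  0.01  1.06 -0.   -0.09]
[ 0.03 -0.07 -0.07]
0.09 [241.6 191.7]
0.1 [239.5 191.5]
0.11 [237.3 191.3]
0.12 [235.2 191.1]
184 wwwwwwwwwww...............#######..#######.wwwwwww
185 wwwwwwwwwwww...............###############.wwwwwww
186 wwwwwwwwwwww...............###############.wwwwwww
187 wwwwwwwwwwwww..............###############.wwwwwww
188 wwwwwwwwwwwww..............###############..wwwwww
189 wwwwwwwwwwwwww.............################.wwwwww
190 wwwwwwwwwwwwwww.....wwwwww......############..wwww
191 wwwwwwwwwwwwwww.....wwwwwwwwww...#########RR##.www
192 wwwwwwwwwwwwwwww....wwwwwwwwwww..#####....#RRR#.ww
193 wwwwwwwwwwwwwwwww...wwwwwwwwwwww..####.www.RRRR#.w
194 wwwwwwwwwwwwwwwww...wwwwwwwwwwww..####wwww..RRRR#.
195 wwwwwwwwwwwwwwwwww....wwwwwwwwww..####.www..RRRR#.
196 wwwwwwwwwwwwwwwwwww....wwwwwwww...####..ww.......#
197 wwwwwwwwwwwwwwwwwww......wwwwwww...###.......www..
198 wwwwwwwwwwwwwwwwwwwww.....wwwwwww..###.......wwww.
199 wwwwwwwwwwwwwwwwwwwww......wwwwww..###.......wwww.
200 wwwwwwwwwwwwwwwwwwwwww......wwww..............www.
201 wwwwRwwwwwwwwwwwwwwwwwwww..wwww.................w.
```

The numbers show about 30 mm of red sandpaper still outside, so it jammed. I had pushed with the handle drooped about 3°, which wedged the paddle between lip and roof. I'll regrip, lift the handle into line with the slot, then push.

>>> play_rows(motion=[{"translation": [0,-0.5,-0.16],"roll": 0,"fingers": -0.3},{"translation": [0,-0.95,-0.3],"roll": 0,"fingers": -0.3},{"translation": [0,-0.95,-0.3],"roll": 0,"fingers": -0.3},{"translation": [0,-0.95,-0.3],"roll": 0,"fingers": 1},{"translation": [0,-0.95,-0.3],"roll": 0,"fingers": 1},{"translation": [0,-0.95,-0.3],"roll": 0,"fingers": 1},{"translation": [0,-0.95,-0.3],"roll": 0,"fingers": 1},{"translation": [0,-0.95,-0.3],"roll": 0,"fingers": 1},{"translation": [0,-0.95,-0.3],"roll": 0,"fingers": 1}])

```text
clock: 17.87
eef_pos: [0.5779, 0.063, 0.0974]
tool_rot: [0.631, 0.776, -0.0, 0.0]
ft_force: [-2.4, 0.4, 5.8]
grip_width: 0.0391
```

Run:
```python
from h import *
from workcell import bot
o=bot.get_obs();st(o);print(o["ft_torque"].round(2))
e=o["eef_pos"];b=RB.T@(R(p[2]).T@(e-[p[0],p[1],0])-[0,0,.075]);print("eef block",b.round(4))
```

```text
t 17.87 eef [0.5779 0.063  0.0974] F [-2.4  0.4  5.8] w 0.0391 q [ 0.11  0.5  -0.01  1.06 -0.   -0.1 ]
[-0.09  0.47  0.02]
eef block [-0.0753 -0.0516 -0.0036]
```

>>> play_rows(motion=[{"translation": [0,0,-0.15],"roll": 0,"fingers": 1},{"translation": [0,0,-0.3],"roll": 0,"fingers": 1},{"translation": [0,0,-0.4],"roll": 0,"fingers": 1},{"translation": [0,0,-0.4],"roll": 0,"fingers": 1}])

```text
clock: 18.2
eef_pos: [0.5776, 0.063, 0.1003]
tool_rot: [0.631, 0.776, -0.0, -0.001]
ft_force: [1.6, -0.8, -3.7]
grip_width: 0.0387
```

>>> play_rows(motion=[{"translation": [0,0.2,0.07],"roll": 0,"fingers": 1},{"translation": [0,0.4,0.14],"roll": 0,"fingers": 1},{"translation": [0,0.6,0.21],"roll": 0,"fingers": 1},{"translation": [0,0.6,0.21],"roll": 0,"fingers": 1}])

```text
clock: 18.53
eef_pos: [0.5836, 0.0642, 0.0982]
tool_rot: [0.631, 0.776, -0.001, -0.001]
ft_force: [-1.1, 0.2, -2.2]
grip_width: 0.0386
```

It now slides freely, at about 2 N. I'll continue.

>>> play_rows(motion=[{"translation": [0,0.3,0.11],"roll": 0,"fingers": 1},{"translation": [0,0.6,0.22],"roll": 0,"fingers": 1},{"translation": [0,0.9,0.33],"roll": 0,"fingers": 1},{"translation": [0,1.2,0.44],"roll": 0,"fingers": 1},{"translation": [0,1.5,0.55],"roll": 0,"fingers": 1},{"translation": [0,1.5,0.55],"roll": 0,"fingers": 1}])

```text
clock: 19.03
eef_pos: [0.5991, 0.0674, 0.0929]
tool_rot: [0.631, 0.776, 0.0, 0.0]
ft_force: [-0.7, 0.5, -3.7]
grip_width: 0.0386
```

>>> play_rows(motion=[{"translation": [0,0.2,0.07],"roll": 0,"fingers": 1},{"translation": [0,0.4,0.14],"roll": 0,"fingers": 1},{"translation": [0,0.6,0.22],"roll": 0,"fingers": 1},{"translation": [0,0.6,0.22],"roll": 0,"fingers": 1}])

```text
clock: 19.37
eef_pos: [0.6033, 0.0683, 0.0909]
tool_rot: [0.631, 0.776, -0.001, -0.001]
ft_force: [-4.6, -2.3, -0.6]
grip_width: 0.039
```

>>> play_rows(motion=[{"translation": [0,0.2,0.07],"roll": 0,"fingers": 1},{"translation": [0,0.4,0.14],"roll": 0,"fingers": 1},{"translation": [0,0.4,0.14],"roll": 0,"fingers": 1}])

```text
clock: 19.62
eef_pos: [0.6034, 0.0683, 0.0907]
tool_rot: [0.631, 0.776, -0.004, -0.003]
ft_force: [-19.0, -2.9, 10.9]
grip_width: 0.0386
```

```bash
cat >> h.py <<'E'
def ahead(o):
    e=o["eef_pos"];b=RB.T@(R(p[2]).T@(e-[p[0],p[1],0])-[0,0,.075]);f=RB.T@R(p[2]).T@o["ft_force"]
    print("eef block",b.round(4),"F block",f.round(1))
E
python3 - <<'E'
from h import *
from workcell import bot
o=bot.get_obs();st(o);ahead(o)
E
```

```text
t 19.62 eef [0.6034 0.0683 0.0907] F [-19.   -2.9  10.9] w 0.0386 q [ 0.11  0.56  0.07  1.09 -0.   -0.09]
eef block [-0.0485 -0.0515 -0.001 ] F block [-21.8   1.    3.7]
```

The axial force is 22 N with almost no normal force, so this is likely the end stop. I'll relax the push, release, lift off and compare with the neighbour.

>>> play_rows(motion=[{"translation": [0,-0.3,-0.1],"roll": 0,"fingers": 1},{"translation": [0,-0.35,-0.12],"roll": 0,"fingers": -0.4},{"translation": [0,-0.35,-0.12],"roll": 0,"fingers": -0.4},{"translation": [0,-0.35,-0.12],"roll": 0,"fingers": -0.4},{"translation": [0,-0.35,-0.12],"roll": 0,"fingers": -0.4},{"translation": [0,-0.35,-0.12],"roll": 0,"fingers": -0.4},{"translation": [0,-0.35,-2],"roll": 0,"fingers": -0.4},{"translation": [0,-0.35,-5],"roll": 0,"fingers": -0.4},{"translation": [0,-0.35,-9],"roll": 0,"fingers": -0.4},{"translation": [0,-4,-12],"roll": 0,"fingers": -0.4},{"translation": [0,-8,-13],"roll": 0,"fingers": -0.4},{"translation": [0,-12,-13],"roll": 0,"fingers": -0.4},{"translation": [0,-16,-13],"roll": 0,"fingers": -0.4},{"translation": [0,-20,-13],"roll": 0,"fingers": -0.4},{"translation": [0,-22,-13],"roll": 0,"fingers": -0.4},{"translation": [0,-22,-13],"roll": 0,"fingers": -0.4}])

```text
clock: 20.95
eef_pos: [0.3887, 0.0239, 0.2201]
tool_rot: [0.631, 0.776, -0.001, -0.001]
ft_force: [-0.3, -0.4, -1.5]
grip_width: 0.0596
```

Run:
```python
from h import *
from workcell import bot
o=bot.get_obs();st(o)
S=bot.camera("side");T=bot.camera("top");pickle.dump((T,S),open("s7.pkl","wb"))
a=zoom(T,(172,124),(84,78),5)[:390];b=zoom(S,(222,166),(60,60),6.5)
for im,c,of,s in((a,T,[172,124],5),(b,S,[222,166],6.5)):
    poly(im,c,blockw(p,padpts()[1]+[0,-.052,0]),of,s,(0,255,0))
cv2.imwrite("pics/s7.png",np.hstack([a,b])[:,:800])
```

```text
t 20.95 eef [0.3887 0.0239 0.2201] F [-0.3 -0.4 -1.5] w 0.0596 q [ 0.06  0.04 -0.3   1.23 -0.   -0.14]
```

View pics/s7.png

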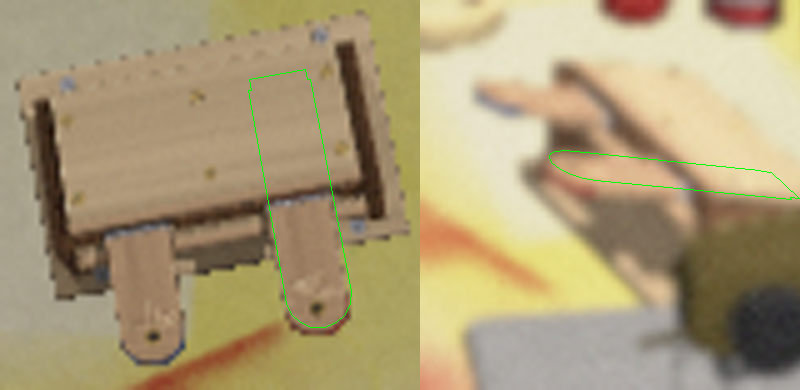

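Both handles stick out alike, with holes at (316,308) and (152,335) and a steel band at each mouth. I'll compare the protrusion numerically.

Run:
```python
from h import *
T,S=pickle.load(open("s7.pkl","rb"))
xs=np.arange(-.11,.012,.001)
def prof(y0,c=T):
    out=0
    for dy in np.arange(-.006,.0061,.002):
        q=proj(c,blockw(p,np.c_[xs,np.full(len(xs),y0+dy),np.full(len(xs),.01)])).astype(np.float32)
        g=c["pixels"].astype(np.float32)
        out=out+np.array([cv2.remap(g,q[:,:1],q[:,1:],cv2.INTER_LINEAR)[:,0]]).squeeze()
    return out/7
L,Rr=prof(.052),prof(-.052)
def feat(P):
    g=P.mean(1); 
    h=(xs>-.085)&(xs<-.06); hole=xs[h][np.argmin(g[h])]
    b=P[:,2]-P[:,0]; m=(xs>-.02)&(xs<.01); band=(xs[m]*np.clip(b[m]-np.median(b[m])-5,0,None)).sum()/np.clip(b[m]-np.median(b[m])-5,1e-6,None).sum()
    hw=np.clip(np.median(g[h])-g[h],0,None); 
    return hole,(xs[h]*hw**2).sum()/(hw**2).sum(),band
print("L",feat(L));print("R",feat(Rr))
print("side ends L/R cf; hole offsets above")
```

```text
L (np.float64(-0.07499999999999997), np.float64(-0.0750270586324465), np.float64(-0.0006406167546371983))
R (np.float64(-0.07599999999999997), np.float64(-0.07687257209672924), np.float64(-0.0008667729090580417))
side ends L/R cf; hole offsets above
```

The right handle reads 0.2–1.8 mm further out than its neighbour, which is within measurement error. For certainty I'll tap its end along the slope with closed fingers.

Run:
```python
from h import *
from workcell import bot
o=bot.get_obs()
for x,z in((-.125,.06),(-.125,-.003),(-.103,-.003)): go(o,blockw(p,[x,-.052,.005])[0]+[0,0,z],101.64)
```

```text
tgt [0.5351 0.0537 0.1825] shift cm [-0.02 14.46  3.86] roll 0.1 yaw 101.74
tgt [0.5351 0.0537 0.1195] shift cm [-0.02 14.44 10.16] roll 0.1 yaw 101.74
tgt [0.5554 0.0579 0.1119] shift cm [-0.03 16.51 10.92] roll 0.1 yaw 101.74
```

>>> play_rows(motion=[{"translation": [0,3.5,0],"roll": 0,"fingers": 1},{"translation": [0,7,0],"roll": 0,"fingers": 1},{"translation": [0,10.5,1],"roll": 0,"fingers": 1},{"translation": [0,13,3],"roll": 0,"fingers": 1},{"translation": [0,14,6],"roll": 0,"fingers": 1},{"translation": [0,14,9],"roll": 0,"fingers": 1},{"translation": [0,14.2,10.1],"roll": 0,"fingers": 1},{"translation": [0,14.4,10.1],"roll": 0,"fingers": 1},{"translation": [0,14.8,10.3],"roll": 0,"fingers": 1},{"translation": [0,15.2,10.45],"roll": 0,"fingers": 1},{"translation": [0,15.6,10.6],"roll": 0,"fingers": 1},{"translation": [0,15.6,10.6],"roll": 0,"fingers": 1}])

```text
clock: 22.05
eef_pos: [0.5477, 0.0566, 0.1154]
tool_rot: [0.631, 0.776, 0.001, 0.001]
ft_force: [-0.4, -1.5, 0.8]
grip_width: 0.0001
```

>>> play_rows(motion=[{"translation": [0,0.2,0.07],"roll": 0,"fingers": 1},{"translation": [0,0.4,0.15],"roll": 0,"fingers": 1},{"translation": [0,0.6,0.22],"roll": 0,"fingers": 1},{"translation": [0,0.6,0.22],"roll": 0,"fingers": 1}])

```text
clock: 22.38
eef_pos: [0.5519, 0.0576, 0.1118]
tool_rot: [0.631, 0.776, 0.0, 0.0]
ft_force: [0.9, 0.2, -0.6]
grip_width: -0.0
```

Run:
```python
from h import *
from workcell import bot
o=bot.get_obs();st(o);ahead(o)
```

```text
t 22.38 eef [0.5519 0.0576 0.1118] F [ 0.9  0.2 -0.6] w -0.0 q [ 0.1   0.44 -0.07  1.06  0.   -0.1 ]
eef block [-0.1052 -0.0516  0.0008] F block [ 1.   0.  -0.2]
```

>>> play_rows(motion=[{"translation": [0,0.15,0.05],"roll": 0,"fingers": 1},{"translation": [0,0.3,0.11],"roll": 0,"fingers": 1},{"translation": [0,0.45,0.16],"roll": 0,"fingers": 1},{"translation": [0,0.45,0.16],"roll": 0,"fingers": 1}])

```text
clock: 22.72
eef_pos: [0.5533, 0.0579, 0.1096]
tool_rot: [0.631, 0.776, -0.002, -0.002]
ft_force: [-6.9, -1.2, 5.2]
grip_width: -0.0
```

Run:
```python
from h import *
from workcell import bot
o=bot.get_obs();st(o);ahead(o)
```

```text
t 22.72 eef [0.5533 0.0579 0.1096] F [-6.9 -1.2  5.2] w -0.0 q [ 0.1   0.45 -0.06  1.06 -0.   -0.1 ]
eef block [-0.1031 -0.0516 -0.0007] F block [-8.3  0.2  2.5]
```

>>> play_rows(motion=[{"translation": [0,0.2,0.07],"roll": 0,"fingers": 1},{"translation": [0,0.4,0.14],"roll": 0,"fingers": 1},{"translation": [0,0.4,0.14],"roll": 0,"fingers": 1}])

```text
clock: 22.97
eef_pos: [0.5536, 0.058, 0.1076]
tool_rot: [0.631, 0.776, -0.005, -0.004]
ft_force: [-14.8, -3.3, 9.7]
grip_width: -0.0001
```

Run:
```python
from h import *
from workcell import bot
o=bot.get_obs();st(o);ahead(o)
```

```text
t 22.97 eef [0.5536 0.058  0.1076] F [-14.8  -3.3   9.7] w -0.0001 q [ 0.11  0.46 -0.06  1.07 -0.   -0.1 ]
eef block [-0.1021 -0.0515 -0.0024] F block [-17.5  -0.3   3.9]
```

It stays put under 17 N, so it is at the stop. I'll retreat and do the final check.

>>> play_rows(motion=[{"translation": [0,-1,-0.1],"roll": 0,"fingers": 1},{"translation": [0,-3,-0.5],"roll": 0,"fingers": 1},{"translation": [0,-4,-4],"roll": 0,"fingers": 1},{"translation": [0,-7,-7],"roll": 0,"fingers": 1},{"translation": [0,-11,-10],"roll": 0,"fingers": 1},{"translation": [0,-15,-11],"roll": 0,"fingers": 1},{"translation": [0,-17,-11],"roll": 0,"fingers": 1},{"translation": [0,-17,-11],"roll": 0,"fingers": 1},{"translation": [0,-17,-11],"roll": 0,"fingers": 1}])

```text
clock: 23.72
eef_pos: [0.393, 0.0245, 0.2194]
tool_rot: [0.631, 0.776, 0.001, 0.001]
ft_force: [1.0, 0.4, -0.2]
grip_width: 0.0001
```

Run:
```python
from h import *
from workcell import bot
o=bot.get_obs();st(o)
T=bot.camera("top");T0=pickle.load(open("top0.pkl","rb"));T7=pickle.load(open("s7.pkl","rb"))[0]
xs=np.arange(-.085,-.06,.0005)
def hole(T,y0):
    w=0
    for dy in np.arange(-.006,.0061,.002):
        q=proj(T,blockw(p,np.c_[xs,np.full(len(xs),y0+dy),np.full(len(xs),.01)])).astype(np.float32)
        w=w+cv2.remap(T["pixels"].astype(np.float32),q[:,:1],q[:,1:],cv2.INTER_LINEAR)[:,0].mean(1)
    g=np.clip(np.median(w)-w,0,None)**2; return ((xs*g).sum()/g.sum()).round(4)
print("hole L before/now",hole(T0,.052),hole(T,.052),"R before tap/now",hole(T7,-.052),hole(T,-.052))
# changes elsewhere on bench vs start, outside rack & robot
d=(np.abs(T["pixels"].astype(int)-T0["pixels"]).max(2)>60).astype(np.uint8)
n,_,s,_=cv2.connectedComponentsWithStats(d);print([tuple(map(int,r)) for r in s[1:] if r[4]>15])
bot.job_done()
```

```text
t 23.72 eef [0.393  0.0245 0.2194] F [ 1.   0.4 -0.2] w 0.0001 q [ 0.06  0.04 -0.3   1.23  0.   -0.14]
hole L before/now -0.0749 -0.0751 R before tap/now -0.0769 -0.077
[(226, 164, 17, 28, 332), (233, 238, 28, 5, 50), (223, 239, 53, 83, 2206), (234, 240, 29, 37, 432), (223, 321, 5, 17, 59), (408, 326, 58, 36, 631), (218, 337, 65, 47, 2247), (281, 341, 4, 12, 27), (283, 361, 19, 23, 280), (489, 374, 23, 10, 77)]
the job is handed in; nothing more can be done
```

The wrong-way paddle is turned round and back in its own (right) slot, sandpaper end first, with its bare handle sticking out like its neighbour's. I handed the job in at about 24 s of the 72 s allowed.

**What I did:** I drew the paddle out in two grips and tipped it by pressing the handle on the rack's roof edge. Then I turned it half round, slid it in and pushed it to the end stop.

**Mishap:** On the first push the paddle jammed about 60 mm in, because the handle had drooped. The wrist force reached about 68 N, under the 120 N limit. I backed off, lifted the handle into line, and the rest slid in freely.

**Last checks:**
- **Fully home:** Tapping the handle end along the slot with closed fingers met about 17 N, and the handle did not move in the before and after pictures. No sandpaper shows, and a steel band sits at both mouths.
- **Disagreement:** The handle hole reads about 2 mm further out than the neighbour's. The pictures resolve about 3 mm per pixel, and a 1° error in my rack angle would explain it, so I left it.
- **Rest of the bench:** The neighbour moved 0.2 mm by measurement, which is within error. The top view shows changes only at the handled paddle and where the arm is or was.

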